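# Press the edge strip of a wavy cover on a self-returning shuttle

## Robot

A 7-joint arm with a two-finger parallel gripper is mounted at the origin on the work surface. World frame = base frame: x ahead of the robot, y to its left, z up, the work surface at z = 0. Lengths are in m, angles in rad, forces in N, time in s.
With the tool pointing down it reaches from about 0.4 to 0.875 m from the base axis. Payload 4.4 kg.
Tool frame: the origin (TCP) lies midway between the tips of the shut fingers; the grasp point (between the pads) lies 19 mm behind it (manip.grip_point_offset is the distance from the TCP to the grasp point, in m); z points along the fingers, y is the line along which they close (so a half turn about z gives the same grasp; the last joint's range is limited). The gripper opens to 85 mm and grips with 20 to 120 N. Pads are 22 mm wide; open, the fingers measure 114 mm over their backs; the gripper's body (76 mm by 85 mm) begins 54 mm behind the grasp point. The pads swing forward as they close: fully open they stand 13 mm farther back than shut.
Start: joints at [1.137, 0.628, 0.038, 1.517, -0.027, 0.996, -0.02], TCP at [0.234, -0.607, 0.231] pointing down, gripper open.
Joint ranges: [-3.06, 3.06], [-0.37, 2.12], [-1.25, 1.32], [0.18, 2.47], [-1.1, 4.24], [0.23, 1.98], [-2.94, 2.94]. Speed limits (rad/s): [2.57, 2.57, 3.14, 3.14, 3.14, 3.14, 3.14].

## Interface

Orientations are given as a rotation vector (axis times angle).
In Python, from workcell import manip gives the robot as it stands. The module is installed in compiled form; this text tells all that it offers.
- The arm moves only by the tool jog_arm, never from a script. Its argument "commands" is a list of rows, each a list of 3 entries, a list of its own where there are three numbers: the shift along the tool's x, y, z scaled (see below), then the turn, a rotation vector about the tool's x, y, z scaled (see below), then the closure, from 0 (fully open) to 1 (shut). In form: [[[tx, ty, tz], [wx, wy, wz], fingers], ...]. A call has 1 to 8 rows; each row is the pose to reach, as a shift and turn from the pose commanded when the call began, along the tool's axes at that moment; what a row does not reach only later rows make up. The controller multiplies each number of a shift by 1000 mm and each number of a turn by 0.5 rad. A row lasts 1/12 s, in which the tool goes at most 41.7 mm and 7.16 degrees, less where a joint would pass 70% of its speed; a pose out of reach is approached as far as the arm can. A call with a number of a shift or a turn outside -1 to 1 is refused whole. A call with a gripper value outside its range is refused whole. The fingers move at their own pace and stop on an object; "force" is the grip in N (left out, the last holds). Time passes only in rows, so rows that repeat a pose let the fingers close. It gives the time, the measured TCP pose, the force, the opening and the grip force at its end, in the units of the state.
- manip.get_state(): the state, without advancing time (a new reading comes with each control period).
- manip.grab_frame(name): name is "scene" or "top" or "wrist"; returns (picture, depth): 480x640x3 uint8, red, green, blue; 480x640 float32, m along the optical axis (not along the pixel's ray), 0 where there is no reading.
- manip.camera_info(name): a dict with "fx", "fy", "cx", "cy" (pixels), "extrinsics" (4x4, takes a point from world to camera coordinates). Camera axes: x right, y up, looking along -z (the intrinsics and any distortion apply to the point x, -y, -z); pixel columns grow to the right and rows downward; lengths in m; the calibration is good to about 2 mm. The wrist camera is an equidistant fisheye: a pixel r from the principal point sees the ray r / f radians off the axis. A picture is of the moment at which its call begins: read the wrist's pose just before it. camera_info takes no time and is no camera call; for the wrist camera it gives the pose at the moment of the call.
- manip.sign_off(): hands the job in; it is judged then, once.
Trained networks look in the newest picture that a camera, given by its name, has taken for a name from the list of things; names that differ only in an ending like _2 or _b are one class to them, and where a whole thing is asked for, a point or a joint stands for the part that bears it (a point fixed in the world has none). Each returns a list of dicts, best first, with "confidence" (0 to 1); they miss things now and then, are a little off and sometimes report something else, mostly with a low value. They report only what shows in the picture. A call takes as long as a camera call. They do not tell look-alikes from the thing itself.
- manip.look_for(name, camera): "position" ([column, row] in pixels, amid what is visible of it).
- manip.outline_of(name, camera): "mask" (480x640 bool, what is visible of it) and "position" ([column, row] in pixels, amid what is visible of it).
- manip.spot_point(name, camera): "position" ([column, row] in pixels: a listed point, or the origin of a listed thing).
The state is a dict: "clock": time; "joints": joint angles; "qvel": joint speeds; "tau": joint torques, N m; "tool_pos": TCP position; "orientation": TCP orientation; "force": force on the tool from outside, world axes, zero at the start; "moment": the same for the moment, N m; "grip_width": finger opening in m; "finger_force": force on a finger pad.
Only numpy, scipy, OpenCV 4.12 (cv2) and the standard library are available. Lean on these libraries where they do the work, as an engineer would, in place of code of your own. Each camera call takes 0.05 s, during which the arm holds its last target. There are 200 camera calls.

## Task

With the orange pressing tool in hand, push the shuttle by its red post all the way to its far end and leave it; while it creeps home by itself, press the tool's shoe on the white cover's wavy front edge at the station's red mark, steadily with 2.5 to 6 N (aim for 4.2), starting before the last 165 mm of travel. Never lose the edge or press beyond 20 N, and keep pressing for a second once the shuttle is fully home; then ease the sprung table gently back to its stop without letting it snap. Last, stand the tool upright on the bench and let go, and leave the dispenser and the jar alone.

Things in the scene. Friction and masses are not known exactly. Their poses are not given: they have to be found in the camera images.
- station: press station fixed to the bench: dark base plate, x -70 to 150 mm, 780 mm along y. Origin on the bench below the press mark; x away from the robot (pressing direction), y along the rail, z up. Red mark blocks at y = 0: low at the front edge, and on a 134 mm high post at x 137 mm. 262 mm grey tower at y 440 mm. The tool is at the mark while its y in this frame is within 35 mm of 0
- press_mark (a point): the station's point x 0, y 0, 80 mm above the bench: good height for the middle of the tool's shoe when pressing the edge or pushing the post; the cover's edge passes here. Be pressing when the shuttle travel comes down to 0.165 m. Touch the edge at 50 mm/s or less
- shuttle (a joint): travel of the aluminium shuttle along the station's +y, m: 0 = home stop (start), 0.28 = far stop; wound above 0.262. A drop weight pulls it home with 6.1 N (hidden -25 to +50 percent), a dashpot of 160 N s/m slows it: alone it creeps back at 28 to 57 mm/s; pushing it at 50 mm/s takes 12 to 18 N. A tool pressing on a flank brakes or drives it by force x slope and may stall it
- post (a point): red upright post on the shuttle's front lug, 28 mm in diameter, from 44 to 100 mm above the bench; the point is on its axis 80 mm above the bench. In the station's frame: x -48 mm, y -360 mm + shuttle travel. Push its -y side towards the station's +y. The lug under it is 44 mm high
- float (a joint): travel of the sprung table carrying the cover, m along the station's +x: 0 = front stop (rest), 0.045 = rear stop. Spring force = 400 N/m x (travel + 0.003 m): 2.5 N at 3.3 mm, 4.2 N at 7.5 mm, 6 N at 12 mm. Moving mass 3 kg nominal (hidden -20 to +32 percent), damping 9 N s/m: it swings with a 0.55 s period. Snapping back means faster than 0.2 m/s
- cover: white cover, 380 mm along y, on the sprung table. Origin at bench height, mid length, axes as the station's. Front wall 8 mm thick, 57 to 103 mm high; its face towards the robot is at x = -10 mm * cos(2 pi y / 180 mm) (steepest slope 0.35). At rest its origin is at station x 0, y -140 mm + shuttle + clamp offset (up to 30 mm either way, new each time). Smooth: friction about 0.15
- tool: hand pressing tool, 180 g, standing on the bench right of the station. Origin under its middle, z up. From the bottom: orange round shoe 40 mm in diameter and 40 mm tall, steel neck, black square grip 24 x 24 mm (sides along its x and y) from 48 to 95 mm. Grip it 70 mm above its foot with the fingers flat on two sides, firmly (80 N or more)
- dispenser: grey dispenser bottle, 64 mm in diameter, 130 mm tall, left in front of the station; origin under its middle; leave alone
- jar: white jar, 60 mm in diameter, 80 mm tall, right of the station; origin under its middle; leave alone
Things that resemble listed ones, but are neither listed nor needed, are in the scene too. Leave any turquoise or yellow look-alike of the tool alone.

How it is judged:
By the outcome, as a careful person would: the job done as asked, in the order asked, and still so for the second after the job is handed in, with the robot touching nothing.
It also fails if it takes over 72 s, if anything falls off the work surface, if the arm or the gripper's body presses on something with over 40 N, if the wrist force passes 120 N, or if a joint passes its speed limit or range.

## Working session

There is one attempt and no reset: what is moved stays moved. The work goes in short steps, Python scripts to look and compute and a tool call to move; the robot and the scene stay as the last step left them, time stands still between calls to the robot, and variables do not carry over. Pictures are saved under pics/ and viewed, at most 10 in all, crops included, and the job is handed in when it is done.

Besides the shell and the picture viewer there is one more tool, called by a JSON object that holds its "api" and its "payload". jog_arm: Moves the arm, as the interface text tells. Its arguments: {"type":"object","properties":{"commands":{"type":"array"},"force":{"type":"number"}},"required":["commands"]}

```bash
mkdir -p pics; ls
cat > h.py <<'E'
import numpy as np, cv2
from workcell import manip
from scipy.spatial.transform import Rotation as R
def grab(cam,save=None):
    im,d=manip.grab_frame(cam)
    if save: cv2.imwrite(f'pics/{save}.png',im[:,:,::-1])
    return im,d
def ray(cam,px,info=None):
    i=info or manip.camera_info(cam); E=np.array(i['extrinsics'])
    u=(np.asarray(px[0])-i['cx'])/i['fx']; v=(np.asarray(px[1])-i['cy'])/i['fy']
    d=np.stack([u,-v,-np.ones_like(u)],-1)
    return -E[:3,:3].T@E[:3,3], d@E[:3,:3]
def at_z(cam,px,z):
    o,d=ray(cam,px); s=(z-o[2])/d[...,2]; return o+s[...,None]*d if np.ndim(s) else o+s*d
def by_depth(cam,px,dep):
    o,d=ray(cam,px); return o+np.asarray(dep)[...,None]*d
E
python3 - <<'E'
from h import *
s=manip.get_state(); print(s, manip.grip_point_offset)
for c in ('scene','top'):
    im,d=grab(c,c); i=manip.camera_info(c); print(c,{k:np.round(v,3).tolist() for k,v in i.items()})
    for n in ('tool','station','cover','post','jar','dispenser'):
        r=manip.spot_point(n,c); print(n,[(np.round(a['position']).tolist(),round(a['confidence'],2)) for a in r[:4]])
E
```

```text
pics
{'clock': 0.0, 'joints': array([ 1.13720507,  0.62934946,  0.03843192,  1.51833162, -0.02700377,
        0.99629195, -0.01998185]), 'qvel': array([-1.22723510e-03, -2.01499019e-04, -1.88302684e-06, -8.13778603e-05,
        5.34705427e-04,  4.18570597e-05, -1.51191109e-03]), 'tau': array([-9.12965952e-04, -5.63407195e+01,  1.22581366e+00, -1.93451107e+01,
        1.11070729e-02,  1.03710510e-02,  5.90374512e-06]), 'tool_pos': array([ 0.23352841, -0.60595418,  0.23039837]), 'orientation': array([-3.08681667e+00, -5.74178703e-01,  5.57750624e-04]), 'force': array([0.77622622, 0.78480413, 0.68809941]), 'moment': array([ 0.01638044, -0.0242429 ,  0.01334034]), 'finger_force': 0.0, 'grip_width': 0.08515584278865351} 0.0187
scene {'fx': 548.059, 'fy': 548.059, 'cx': 315.852, 'cy': 232.331, 'extrinsics': [[0.786, 0.618, 0.011, -0.305], [-0.411, 0.509, 0.756, 0.138], [0.461, -0.599, 0.655, -1.364], [0.0, 0.0, 0.0, 1.0]]}
tool [([152.0, 310.0], 0.95), ([184.0, 339.0], 0.75), ([204.0, 368.0], 0.65), ([211.0, 311.0], 0.55)]
station [([392.0, 236.0], 0.66)]
cover [([363.0, 269.0], 0.72), ([276.0, 425.0], 0.49)]
post [([273.0, 304.0], 0.82)]
jar [([274.0, 423.0], 0.84)]
dispenser [([376.0, 173.0], 0.75)]
top {'fx': 521.956, 'fy': 521.956, 'cx': 310.456, 'cy': 245.575, 'extrinsics': [[-0.022, -0.999, 0.024, -0.061], [0.995, -0.019, 0.097, -0.461], [-0.097, 0.026, 0.995, -0.932], [0.0, 0.0, 0.0, 1.0]]}
tool [([473.0, 253.0], 0.87), ([460.0, 347.0], 0.79), ([419.0, 300.0], 0.78), ([413.0, 232.0], 0.38)]
station [([207.0, 226.0], 0.62)]
cover [([274.0, 220.0], 0.57)]
post [([413.0, 231.0], 0.63)]
jar [([465.0, 171.0], 0.59)]
dispenser [([114.0, 313.0], 0.83)]
```

View pics/scene.png

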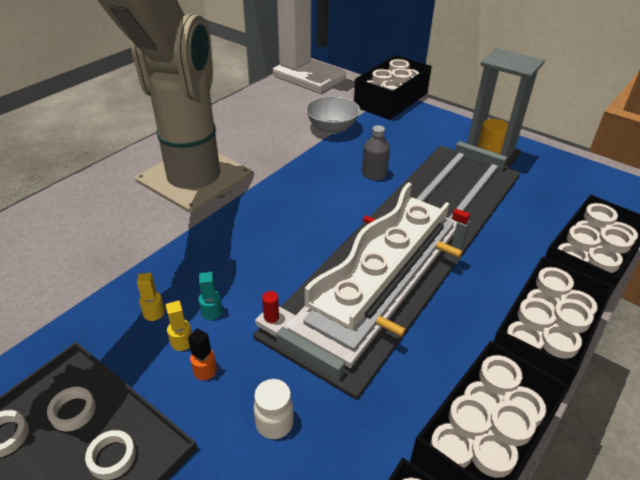

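View pics/top.png

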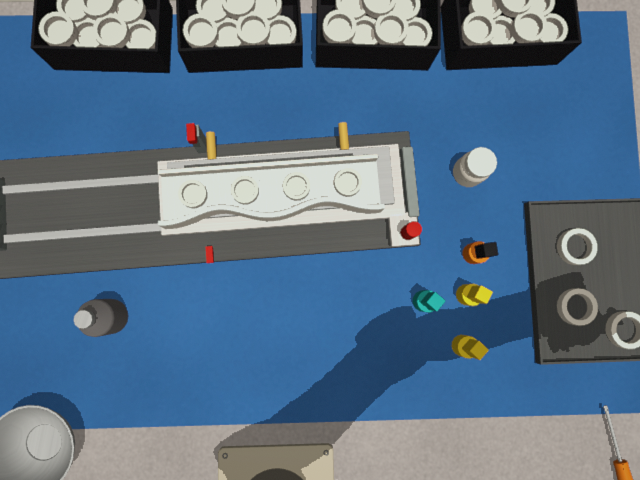

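The scene view shows the orange/black tool at (204,368), turquoise and yellow look-alikes, the red post (270,305), and the jar (273,408). The top view shows the tool at (478,251), the post at (413,230), and the red marks at (210,254) and (192,133). Next I measure these.

```bash
cat > m.py <<'E'
from h import *
for c in ('top','scene'):
    im,d=grab(c); vv,uu=np.mgrid[:480,:640]; P=by_depth(c,(uu,vv),d)
    np.savez(f'{c}.npz',im=im,P=P,d=d)
    hsv=cv2.cvtColor(im,cv2.COLOR_RGB2HSV); H,S,V=[hsv[...,k].astype(int) for k in range(3)]
    red=((H<5)|(H>174))&(S>150)&(V>80); org=(H>=5)&(H<14)&(S>170)&(V>100)
    for nm,m in (('red',red),('org',org)):
        n,l,st,ce=cv2.connectedComponentsWithStats(m.astype(np.uint8))
        for k in range(1,n):
            if st[k,4]<25: continue
            p=P[(l==k)&(d>0)]
            print(c,nm,st[k,4],ce[k].round(),'min',p.min(0).round(3),'max',p.max(0).round(3),'med',np.median(p,0).round(3))
            if nm=='red':
                t=p[p[:,2]>p[:,2].max()-.012]; print('   top c',t.mean(0).round(4),len(t))
E
python3 m.py
```

```text
top red 172 [191. 133.] min [0.626 0.118 0.117] max [0.655 0.132 0.137] med [0.638 0.124 0.133]
   top c [0.6392 0.1246 0.1334] 157
top red 231 [412. 230.] min [ 0.464 -0.257  0.056] max [ 0.489 -0.23   0.104] med [ 0.475 -0.242  0.099]
   top c [ 0.4772 -0.2432  0.0992] 199
top red 121 [209. 254.] min [0.433 0.108 0.015] max [0.463 0.12  0.028] med [0.447 0.114 0.024]
   top c [0.4471 0.1139 0.0237] 119
top org 30 [475. 244.] min [ 0.446 -0.382  0.034] max [ 0.459 -0.359  0.093] med [ 0.455 -0.365  0.04 ]
top org 25 [469. 260.] min [ 0.423 -0.369  0.006] max [ 0.432 -0.358  0.035] med [ 0.427 -0.363  0.02 ]
top org 43 [618. 470.] min [ 0.029 -0.618  0.01 ] max [ 0.059 -0.608  0.023] med [ 0.046 -0.613  0.016]
scene red 174 [460. 216.] min [0.592 0.114 0.012] max [0.659 0.285 0.139] med [0.644 0.119 0.131]
   top c [0.6442 0.1215 0.1328] 110
scene red 53 [368. 219.] min [0.436 0.105 0.015] max [0.458 0.129 0.027] med [0.445 0.111 0.024]
   top c [0.4456 0.1122 0.0232] 53
scene red 399 [270. 306.] min [ 0.467 -0.26   0.048] max [ 0.494 -0.232  0.103] med [ 0.485 -0.252  0.089]
   top c [ 0.4817 -0.2479  0.099 ] 183
scene org 429 [203. 367.] min [ 0.426 -0.397  0.002] max [ 0.464 -0.359  0.053] med [ 0.455 -0.387  0.034]
```

```bash
cat > f.py <<'E'
from h import *
from scipy.optimize import least_squares
yaw0=.05; O0=np.array([.509,.117])
for c in ('top','scene'):
    z=np.load(c+'.npz'); P=z['P'].reshape(-1,3); im=z['im'].reshape(-1,3).astype(int); ok=z['d'].ravel()>0
    i=manip.camera_info(c); E=np.array(i['extrinsics']); print(c,'cam',(-E[:3,:3].T@E[:3,3]).round(3))
    Rm=np.array([[np.cos(yaw0),-np.sin(yaw0)],[np.sin(yaw0),np.cos(yaw0)]])
    Q=(P[:,:2]-O0)@Rm; Z=P[:,2]
    # plate: dark
    dark=ok&(im.max(1)<75)&(Q[:,0]>-.09)&(Q[:,0]<-.03)&(Q[:,1]>-.32)&(Q[:,1]<.38)&(Z<.04)
    print('plate z',np.percentile(Z[dark],[5,50,95]).round(4),dark.sum())
    ys=np.arange(-.2,.37,.01); e=[]
    for y in ys:
        m=dark&(abs(Q[:,1]-y)<.005)
        if m.sum()>5: e.append((y,Q[m,0].min()))
    e=np.array(e); 
    if len(e)>5:
        r=least_squares(lambda p:e[:,1]-p[0]-p[1]*e[:,0],[-.07,0],loss='soft_l1',f_scale=.001); print('front edge x0, slope',r.x.round(4))
    w=ok&(Z>.097)&(Z<.108)&(abs(Q[:,0])<.03)&(Q[:,1]>-.38)&(Q[:,1]<.09)&(im.min(1)>90)
    e=[]
    for y in np.arange(-.33,.07,.004):
        m=w&(abs(Q[:,1]-y)<.002)
        if m.sum()>=2: e.append((y,Q[m,0].min(),Q[m,0].max(),))
    e=np.array(e); print('cover y range',Q[w,1].min().round(4),Q[w,1].max().round(4),len(e))
    for k,off in ((1,0),(2,.008)):
        f=lambda p:e[:,k]-off-(p[0]+p[1]*e[:,0]-.010*np.cos(2*np.pi*(e[:,0]-p[2])/.18))
        for p2 in (-.14,):
            r=least_squares(f,[0,0,p2],loss='soft_l1',f_scale=.001); print('cover',k,r.x.round(4),'rms',np.sqrt((f(r.x)**2).mean()).round(4))
    for n,p in (('post',(.479,-.245)),('low',(.4465,.113)),('high',(.641,.123))): print(n,((np.array(p)-O0)@Rm).round(4))
E
python3 f.py
```

```text
top cam [ 0.367 -0.045  0.973]
plate z [0.0097 0.0117 0.0146] 82
cover y range -0.3119 0.07 95
cover 1 [-0.0051 -0.0094 -0.1214] rms 0.0006
cover 2 [-0.0053 -0.01   -0.121 ] rms 0.0006
post [-0.0481 -0.36  ]
low [-0.0626 -0.0009]
high [ 0.1321 -0.0006]
scene cam [ 0.925 -0.699  0.792]
plate z [0.012  0.0145 0.017 ] 1959
front edge x0, slope [-0.0699 -0.0068]
cover y range -0.3142 0.0691 96
cover 1 [-0.0033 -0.0082 -0.121 ] rms 0.001
cover 2 [-0.0032 -0.0088 -0.1241] rms 0.0009
post [-0.0481 -0.36  ]
low [-0.0626 -0.0009]
high [ 0.1321 -0.0006]
```

Run:
```python
from h import *
for c in ('top','scene'):
    z=np.load(c+'.npz'); P=z['P']; im=z['im'].astype(int); 
    m=(z['d']>0)&(im.max(2)<70)&(abs(P[...,0]-.445)<.04)&(abs(P[...,1]+.378)<.04)&(P[...,2]>.05)&(P[...,2]<.105)
    p=P[m]; print(c,len(p),p.min(0).round(3),p.max(0).round(3)); t=p[p[:,2]>.089]
    r=cv2.minAreaRect((t[:,:2]*1000).astype(np.float32)); print(len(t),t.mean(0).round(4),r)
    s=p[p[:,2]<.088]; print('side',len(s))
    if len(s)>20: r=cv2.minAreaRect((p[:,:2]*1000).astype(np.float32)); print('all',r)
z=np.load('scene.npz'); cv2.imwrite('pics/crop.png',cv2.resize(z['im'][320:400,150:250,::-1],None,fx=6,fy=6,interpolation=cv2.INTER_CUBIC))
# look-alike positions
for c,L in (('top',[(473,294),(428,300),(465,347)]),):
    for u,v in L: print(z['P'].shape, np.load('top.npz')['P'][v,u].round(3))
```

```text
top 280 [ 0.429 -0.387  0.05 ] [ 0.453 -0.362  0.099]
186 [ 0.4404 -0.3739  0.0943] ((440.6632080078125, -374.25982666015625), (23.060333251953125, 23.47036361694336), 9.989738464355469)
side 93
all ((440.6632080078125, -374.25982666015625), (23.060333251953125, 23.47036361694336), 9.989738464355469)
scene 507 [ 0.43 -0.39  0.05] [ 0.457 -0.364  0.098]
213 [ 0.4442 -0.378   0.0944] ((442.8797607421875, -377.4203186035156), (23.621919631958008, 24.844032287597656), 7.961692810058594)
side 288
all ((443.49383544921875, -377.3908386230469), (24.76692008972168, 25.134380340576172), 6.166194438934326)
(480, 640, 3) [ 0.365 -0.346  0.081]
(480, 640, 3) [ 0.357 -0.265  0.092]
(480, 640, 3) [ 0.274 -0.333  0.066]
```

View pics/crop.png

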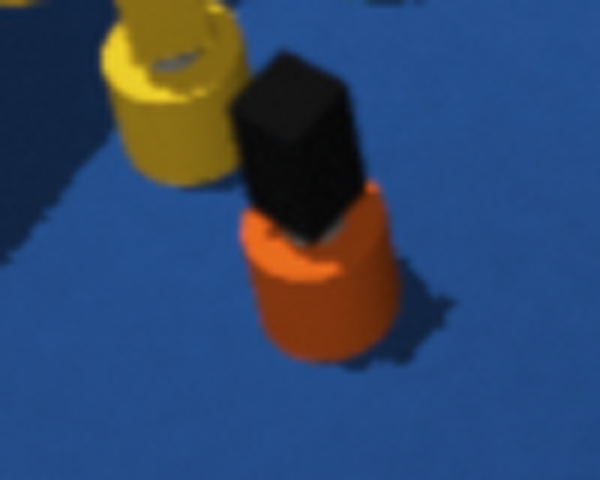

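The crop confirms an upright tool with an orange shoe and black grip, its top centred at (290,95) in the crop, turned about 8° from the world axes.

```bash
cat >> h.py <<'E'
def frame(deg): # tool frame pointing down, tool x at deg in the world
    a=np.radians(deg); return np.array([[np.cos(a),np.sin(a),0],[np.sin(a),-np.cos(a),0],[0,0,-1]])
def to(pos,deg):
    s=manip.get_state(); Rc=R.from_rotvec(s['orientation']).as_matrix()
    print('t',round(s['clock'],2),'tcp',s['tool_pos'].round(4),'xdeg',np.degrees(np.arctan2(Rc[1,0],Rc[0,0])).round(2),'F',s['force'].round(2),'w',round(s['grip_width'],4))
    print('shift',(Rc.T@(np.array(pos)-s['tool_pos'])).round(4),'turn',(R.from_matrix(Rc.T@frame(deg)).as_rotvec()/.5).round(4))
YAW=.0585; O=np.array([.505,.117])
def st(x,y,z): return np.r_[O+np.array([[np.cos(YAW),-np.sin(YAW)],[np.sin(YAW),np.cos(YAW)]])@[x,y],z]
E
python3 -c "
from h import *
to([.442,-.376,.14],8)"
```

```text
t 0.8 tcp [ 0.2338 -0.6066  0.2314] xdeg 21.07 F [-0.68  0.05  0.07] w 0.0857
shift [ 0.2772 -0.1403  0.0914] turn [ 2.000e-04 -1.000e-04  4.563e-01]
```

{"api": "jog_arm", "payload": {"commands": [[[0.277, -0.14, 0.05], [0, 0, 0.456], 0], [[0.277, -0.14, 0.05], [0, 0, 0.456], 0], [[0.277, -0.14, 0.05], [0, 0, 0.456], 0], [[0.277, -0.14, 0.05], [0, 0, 0.456], 0], [[0.277, -0.14, 0.05], [0, 0, 0.456], 0], [[0.277, -0.14, 0.05], [0, 0, 0.456], 0], [[0.277, -0.14, 0.05], [0, 0, 0.456], 0], [[0.277, -0.14, 0.07], [0, 0, 0.456], 0]]}}

```text
clock: 1.47
tool_pos: [0.448, -0.3728, 0.1637]
orientation: [3.131, 0.228, 0.012]
force: [1.1, -0.7, 0.0]
grip_width: 0.0855
finger_force: 0.0
```

Run:
```python
from h import *
to([.442,-.376,.049],8)
i=manip.camera_info('wrist'); im,d=grab('wrist','w1'); print({k:np.round(v,2).tolist() for k,v in i.items() if k!='extrinsics'})
r=manip.spot_point('tool','wrist'); print(r)
E=np.array(i['extrinsics']); p=E[:3,:3]@np.array([.442,-.376,.095])+E[:3,3]
v=np.array([p[0],-p[1],-p[2]]); th=np.arctan2(np.hypot(v[0],v[1]),v[2]); n=v[:2]/np.hypot(v[0],v[1]); print(i['cx']+i['fx']*th*n[0], i['cy']+i['fy']*th*n[1])
```

```text
t 1.47 tcp [ 0.448  -0.3728  0.1637] xdeg 8.33 F [ 1.06 -0.66  0.  ] w 0.0855
shift [-0.0072  0.002   0.1146] turn [ 0.0049 -0.0145  0.0116]
{'fx': 371.65, 'fy': 371.65, 'cx': 322.43, 'cy': 247.41}
[{'position': [210.5, 308.7], 'confidence': 0.92}, {'position': [291.0, 313.2], 'confidence': 0.83}, {'position': [325.1, 239.2], 'confidence': 0.76}, {'position': [269.3, 388.8], 'confidence': 0.63}]
324.47510852072537 272.6768091800412
```

View pics/w1.png

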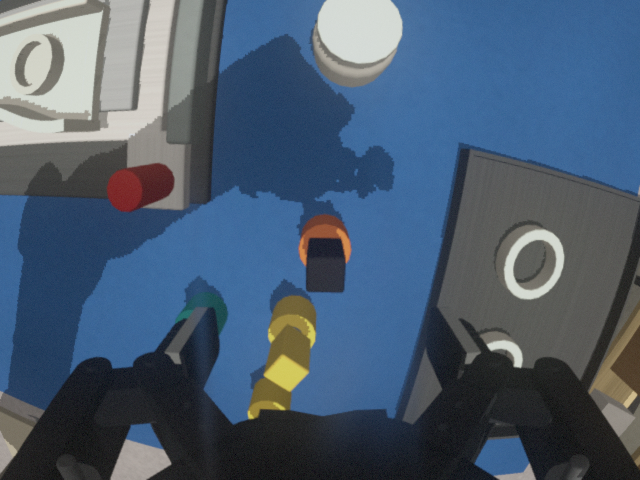

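The wrist picture shows the black grip top at about (326,275), square with the fingers and within 1 mm of the prediction of (324,273). I descend and grip.

{"api": "jog_arm", "payload": {"commands": [[[-0.003, 0.001, 0.01], [0, 0, 0], 0], [[-0.003, 0.001, 0.04], [0, 0, 0], 0], [[-0.003, 0.001, 0.07], [0, 0, 0], 0], [[-0.003, 0.001, 0.095], [0, 0, 0], 0], [[-0.003, 0.001, 0.11], [0, 0, 0], 0], [[-0.003, 0.001, 0.11], [0, 0, 0], 0]]}}

```text
clock: 2.07
tool_pos: [0.4354, -0.3784, 0.0482]
orientation: [-3.132, -0.214, 0.008]
force: [-0.3, -0.2, -0.5]
grip_width: 0.0856
finger_force: 0.0
```

```bash
python3 -c "
from h import *
to([.442,-.376,.049],8)"
```

```text
t 2.07 tcp [ 0.4354 -0.3784  0.0482] xdeg 7.83 F [-0.34 -0.24 -0.45] w 0.0856
shift [ 0.0068 -0.0015 -0.0008] turn [-0.0062  0.0098 -0.0061]
```

{"api": "jog_arm", "payload": {"commands": [[[0.006, -0.001, 0], [0, 0, 0], 0], [[0.006, -0.001, 0], [0, 0, 0], 0], [[0.006, -0.001, 0], [0, 0, 0], 1], [[0.006, -0.001, 0], [0, 0, 0], 1], [[0.006, -0.001, 0], [0, 0, 0], 1], [[0.006, -0.001, 0], [0, 0, 0], 1], [[0.006, -0.001, 0], [0, 0, 0], 1], [[0.006, -0.001, 0], [0, 0, 0], 1]], "force": 115}}

```text
clock: 2.73
tool_pos: [0.4452, -0.3761, 0.0519]
orientation: [3.133, 0.219, 0.001]
force: [-0.9, 0.8, 5.2]
grip_width: 0.0225
finger_force: 112.4
```

```bash
python3 -c "
from h import *
s=manip.get_state(); print(s['finger_force'])
to(st(-.048,-.42,.111),np.degrees(YAW))"
```

```text
112.44192838668823
t 2.73 tcp [ 0.4452 -0.3761  0.0519] xdeg 8.01 F [-0.88  0.81  5.15] w 0.0225
shift [ 0.046  -0.0652 -0.0591] turn [ 0.0014 -0.0016  0.1627]
```

{"api": "jog_arm", "payload": {"commands": [[[0, 0, -0.03], [0, 0, 0], 1], [[0, 0, -0.06], [0, 0, 0], 1], [[0.02, -0.03, -0.06], [0, 0, 0.08], 1], [[0.046, -0.06, -0.06], [0, 0, 0.163], 1], [[0.046, -0.065, -0.06], [0, 0, 0.163], 1], [[0.046, -0.065, -0.06], [0, 0, 0.163], 1], [[0.046, -0.065, -0.06], [0, 0, 0.163], 1]]}}

```text
clock: 3.32
tool_pos: [0.4812, -0.3044, 0.111]
orientation: [-3.14, -0.095, 0.001]
force: [-0.6, -0.5, -1.4]
grip_width: 0.0226
finger_force: 112.9
```

Run:
```python
from h import *
to(st(-.048,-.42,.111),np.degrees(YAW))
P={}
i=manip.camera_info('wrist')
im,d=grab('wrist','w2'); 
for c in ('scene','top'):
    im,d=grab(c,c+'2'); vv,uu=np.mgrid[:480,:640]; P=by_depth(c,(uu,vv),d)
    hsv=cv2.cvtColor(im,cv2.COLOR_RGB2HSV); H,S,V=[hsv[...,k].astype(int) for k in range(3)]
    m=(H>=5)&(H<14)&(S>170)&(V>60)&(d>0)&(P[...,2]>.03)&(P[...,2]<.13); p=P[m]
    if len(p): print(c,len(p),p.min(0).round(4),p.max(0).round(4))
```

```text
t 3.32 tcp [ 0.4812 -0.3044  0.111 ] xdeg 3.46 F [-0.56 -0.48 -1.39] w 0.0226
shift [0.0004 0.0008 0.    ] turn [-0.0005  0.0018  0.0038]
scene 457 [ 0.467  -0.3332  0.0593] [ 0.4993 -0.2908  0.1275]
top 73 [ 0.4572 -0.3139  0.0633] [ 0.4763 -0.2861  0.1228]
```

View pics/scene2.png

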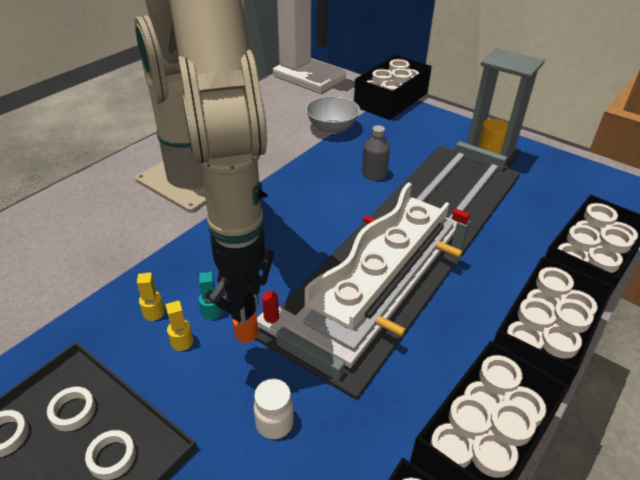

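The scene picture shows the tool held upright with its shoe at (245,327), just short of the red post at (270,305). Now I push.

{"api": "jog_arm", "payload": {"commands": [[[0, -0.008, 0], [0, 0, 0], 1], [[0, -0.016, 0], [0, 0, 0], 1], [[0, -0.022, 0], [0, 0, 0], 1], [[0, -0.027, 0], [0, 0, 0], 1], [[0, -0.032, 0], [0, 0, 0], 1], [[0, -0.037, 0], [0, 0, 0], 1], [[0, -0.042, 0], [0, 0, 0], 1], [[0, -0.047, 0], [0, 0, 0], 1]]}}

```text
clock: 4.13
tool_pos: [0.4789, -0.2654, 0.112]
orientation: [3.129, 0.086, 0.005]
force: [-0.4, -15.4, -7.4]
grip_width: 0.0227
finger_force: 112.9
```

{"api": "jog_arm", "payload": {"commands": [[[0, -0.006, 0], [0, 0, 0], 1], [[0, -0.012, 0], [0, 0, 0], 1], [[0, -0.018, 0], [0, 0, 0], 1], [[0, -0.024, 0], [0, 0, 0], 1], [[0, -0.03, 0], [0, 0, 0], 1], [[0, -0.036, 0], [0, 0, 0], 1], [[0, -0.042, 0], [0, 0, 0], 1], [[0, -0.048, 0], [0, 0, 0], 1]]}}

```text
clock: 4.8
tool_pos: [0.4761, -0.2189, 0.112]
orientation: [3.128, 0.083, 0.006]
force: [-1.1, -18.0, -7.0]
grip_width: 0.0226
finger_force: 113.0
```

```bash
cat > post.py <<'E'
from h import *
RM=np.array([[np.cos(YAW),-np.sin(YAW)],[np.sin(YAW),np.cos(YAW)]])
def ss(p): return (np.asarray(p)[:2]-O)@RM
def travel(cam='top',verbose=0):
    t=manip.get_state()['clock']; im,d=manip.grab_frame(cam)
    vv,uu=np.mgrid[:480,:640]; P=by_depth(cam,(uu,vv),d)
    hsv=cv2.cvtColor(im,cv2.COLOR_RGB2HSV); H,S,V=[hsv[...,k].astype(int) for k in range(3)]
    Q=(P[...,:2]-O)@RM
    red=((H<5)|(H>174))&(S>150)&(V>60)&(d>0)&(P[...,2]>.05)&(P[...,2]<.11)&(abs(Q[...,0]+.048)<.025)
    t=round(t,2); q=Q[red]; zz=P[red][:,2]; top=zz>.092
    return t,cam,red.sum(),top.sum(),(q[top].mean(0)+[.048,.36]).round(4) if top.sum()>5 else None,(q.min(0)+[.048,.36]).round(3) if len(q) else None,(q.max(0)+[.048,.36]).round(3) if len(q) else None
def now():
    s=manip.get_state(); print('t',round(s['clock'],2),'tcp st',ss(s['tool_pos']).round(4),s['tool_pos'][2].round(4),'F st',(s['force'][:2]@RM).round(2),s['force'][2].round(2),'Mom',s['moment'].round(2),'tilt',R.from_rotvec(s['orientation']).as_matrix()[:2,2].round(4),'grip',round(s['finger_force'],1))
E
python3 - <<'E'
from post import *
now(); print(travel('top')); print(travel('scene'))
E
```

```text
t 4.8 tcp st [-0.0484 -0.3337] 0.112 F st [ -2.11 -17.89] -7.0 Mom [-4.48  0.29  0.08] tilt [ 0.0044 -0.0123] grip 113.0
(4.8, 'top', np.int64(99), np.int64(57), array([-0.0086,  0.0628]), array([-0.014,  0.049]), array([0.003, 0.074]))
(4.85, 'scene', np.int64(246), np.int64(99), array([0.0069, 0.06  ]), array([-0.006,  0.047]), array([0.016, 0.073]))
```

{"api": "jog_arm", "payload": {"commands": [[[0, -0.006, 0], [0, 0, 0], 1], [[0, -0.012, 0], [0, 0, 0], 1], [[0, -0.018, 0], [0, 0, 0], 1], [[0, -0.024, 0], [0, 0, 0], 1], [[0, -0.03, 0], [0, 0, 0], 1], [[0, -0.036, 0], [0, 0, 0], 1], [[0, -0.042, 0], [0, 0, 0], 1], [[0, -0.048, 0], [0, 0, 0], 1]]}}

```text
clock: 5.57
tool_pos: [0.4733, -0.1705, 0.112]
orientation: [3.129, 0.083, 0.006]
force: [-2.4, -18.4, -3.7]
grip_width: 0.0227
finger_force: 113.5
```

{"api": "jog_arm", "payload": {"commands": [[[0, -0.006, 0], [0, 0, 0], 1], [[0, -0.012, 0], [0, 0, 0], 1], [[0, -0.018, 0], [0, 0, 0], 1], [[0, -0.024, 0], [0, 0, 0], 1], [[0, -0.03, 0], [0, 0, 0], 1], [[0, -0.036, 0], [0, 0, 0], 1], [[0, -0.042, 0], [0, 0, 0], 1], [[0, -0.048, 0], [0, 0, 0], 1]]}}

```text
clock: 6.23
tool_pos: [0.4705, -0.122, 0.112]
orientation: [3.131, 0.083, 0.005]
force: [-1.7, -18.4, -1.9]
grip_width: 0.0226
finger_force: 113.6
```

{"api": "jog_arm", "payload": {"commands": [[[0, -0.006, 0], [0, 0, 0], 1], [[0, -0.012, 0], [0, 0, 0], 1], [[0, -0.018, 0], [0, 0, 0], 1], [[0, -0.024, 0], [0, 0, 0], 1], [[0, -0.03, 0], [0, 0, 0], 1], [[0, -0.036, 0], [0, 0, 0], 1], [[0, -0.042, 0], [0, 0, 0], 1], [[0, -0.048, 0], [0, 0, 0], 1]]}}

```text
clock: 6.9
tool_pos: [0.4676, -0.0737, 0.1119]
orientation: [3.132, 0.083, 0.004]
force: [-1.4, -18.6, -0.4]
grip_width: 0.0229
finger_force: 113.6
```

Run:
```python
from post import *
now(); print(travel('top')); print(travel('scene'))
```

```text
t 6.9 tcp st [-0.0485 -0.1882] 0.1119 F st [ -2.53 -18.53] -0.42 Mom [-4.45  0.43  0.05] tilt [ 0.0027 -0.0087] grip 113.6
(6.9, 'top', np.int64(0), np.int64(0), None, None, None)
(6.95, 'scene', np.int64(183), np.int64(74), array([0.0081, 0.2052]), array([-0.002,  0.192]), array([0.016, 0.219]))
```

{"api": "jog_arm", "payload": {"commands": [[[0, -0.006, 0], [0, 0, 0], 1], [[0, -0.012, 0], [0, 0, 0], 1], [[0, -0.018, 0], [0, 0, 0], 1], [[0, -0.024, 0], [0, 0, 0], 1], [[0, -0.03, 0], [0, 0, 0], 1], [[0, -0.036, 0], [0, 0, 0], 1], [[0, -0.042, 0], [0, 0, 0], 1], [[0, -0.048, 0], [0, 0, 0], 1]]}}

```text
clock: 7.67
tool_pos: [0.4647, -0.0254, 0.1119]
orientation: [3.132, 0.083, 0.003]
force: [-1.4, -17.2, 0.8]
grip_width: 0.0228
finger_force: 114.1
```

{"api": "jog_arm", "payload": {"commands": [[[0, -0.006, 0], [0, 0, 0], 1], [[0, -0.011, 0], [0, 0, 0], 1], [[0, -0.015, 0], [0, 0, 0], 1], [[0, -0.019, 0], [0, 0, 0], 1], [[0, -0.022, 0], [0, 0, 0], 1], [[0, -0.025, 0], [0, 0, 0], 1], [[0, -0.025, 0], [0, 0, 0], 1]]}}

```text
clock: 8.25
tool_pos: [0.4631, 0.0017, 0.1117]
orientation: [3.135, 0.086, 0.002]
force: [-0.6, -12.5, 0.7]
grip_width: 0.0227
finger_force: 114.4
```

Run:
```python
from post import *
now(); print(travel('scene'))
```

```text
t 8.25 tcp st [-0.0486 -0.1126] 0.1117 F st [ -1.32 -12.4 ] 0.67 Mom [-3.15  0.15  0.03] tilt [ 0.0011 -0.0056] grip 114.4
(8.25, 'scene', np.int64(161), np.int64(62), array([0.0082, 0.2774]), array([-0.   ,  0.266]), array([0.016, 0.292]))
```

{"api": "jog_arm", "payload": {"commands": [[[0, -0.002, 0], [0, 0, 0], 1], [[0, -0.004, 0], [0, 0, 0], 1], [[0, -0.005, 0], [0, 0, 0], 1], [[0, -0.005, 0], [0, 0, 0], 1]]}}

```text
clock: 8.63
tool_pos: [0.4631, 0.0021, 0.1119]
orientation: [3.13, 0.08, 0.003]
force: [-0.8, -23.8, 1.7]
grip_width: 0.0232
finger_force: 114.4
```

Run:
```python
from post import *
now(); print(travel('scene')); now()
```

```text
t 8.63 tcp st [-0.0486 -0.1122] 0.1119 F st [ -2.16 -23.69] 1.7 Mom [-5.72  0.24  0.08] tilt [ 0.0022 -0.0104] grip 114.4
(8.63, 'scene', np.int64(160), np.int64(61), array([0.0083, 0.277 ]), array([-0.002,  0.265]), array([0.016, 0.292]))
t 8.68 tcp st [-0.0485 -0.1122] 0.1119 F st [ -3.04 -23.85] 0.67 Mom [-5.66  0.24  0.12] tilt [ 0.0022 -0.0103] grip 114.4
```

The shuttle is at its far stop: the force rises with no further motion. Before leaving it I'll prepare a measurement of travel and float from the scene view and check it here.

```bash
cat > press.py <<'E'
from post import *
from scipy.optimize import least_squares
K=2*np.pi/.18; uu_=np.linspace(-.0195,.0195,400)
def xc(s,y0): # first-touch centre x of the shoe at station y0, float 0
    return (-.010*np.cos(K*(y0+uu_+.121-s))-np.sqrt(.02**2-uu_**2)).min()
def edges(im,P,d,s0):
    Q=((P[...,:2]-O)@RM).reshape(-1,2); Z=P[...,2].ravel(); im=im.reshape(-1,3).astype(int)
    c=-.121+s0
    w=(d.ravel()>0)&(Z>.097)&(Z<.108)&(abs(Q[:,0])<.04)&(abs(Q[:,1]-c)<.2)&(im.min(1)>90)&(im.max(1)-im.min(1)<40)
    q=Q[w]; b=np.round(q[:,1]/.004).astype(int); e=[]
    for k in np.unique(b):
        x=q[b==k,0]
        if len(x)>=2: e.append((k*.004,x.min(),x.max()))
    return np.array(e)
def fit(im,P,d,s0):
    e=edges(im,P,d,s0); Y=np.r_[e[:,0],e[:,0]]; X=np.r_[e[:,1],e[:,2]-.008]
    f=lambda p:X-(p[0]-.010*np.cos(K*(Y+.121-p[1])))
    r=least_squares(f,[0,s0],loss='soft_l1',f_scale=.001); return r.x,len(X),np.median(abs(f(r.x)))
def see(s0,cam='scene'):
    z=np.load(cam+'.npz'); b,_,_=fit(z['im'],z['P'],z['d'],0)
    t=manip.get_state()['clock']; im,d=manip.grab_frame(cam); vv,uu=np.mgrid[:480,:640]; P=by_depth(cam,(uu,vv),d)
    p,n,r=fit(im,P,d,s0); return t,p[0]-b[0],p[1]-b[1],n,round(r,4)
def plan(s,v,y0,F,rows=8,Ft=4.2):
    print('xc now',round(xc(s,y0),4),'  fb',round((Ft-F)*(1/400+1/2200),4),'ff',[round(xc(max(s-v*k/12,0),y0)-xc(s,y0),4) for k in range(1,rows+1)])
E
python3 - <<'E'
from press import *
z=np.load('scene.npz'); print(fit(z['im'],z['P'],z['d'],0)); z=np.load('top.npz'); print(fit(z['im'],z['P'],z['d'],0))
print(see(.28),see(.28),see(.28,'top')); now()
print([(s,round(xc(s,0),4)) for s in np.arange(.28,-.01,-.02).round(3)])
E
```

```text
(array([ 0.00079125, -0.0018053 ]), 194, np.float64(0.0006286275260550039))
(array([-0.00096382, -0.00027748]), 192, np.float64(0.00041749004932809235))
(8.6833, np.float64(0.00024426359073634405), np.float64(0.2785012472880169), 190, np.float64(0.0009)) (8.7333, np.float64(0.00012444813157178253), np.float64(0.2790480369298891), 188, np.float64(0.0008)) (8.7833, np.float64(-0.00026401824099271047), np.float64(0.27920505484845054), 142, np.float64(0.0004))
t 8.83 tcp st [-0.0486 -0.1122] 0.1119 F st [ -1.93 -23.3 ] 1.99 Mom [-5.69  0.12  0.07] tilt [ 0.0022 -0.0102] grip 114.4
[(np.float64(0.28), np.float64(-0.0279)), (np.float64(0.26), np.float64(-0.0225)), (np.float64(0.24), np.float64(-0.0157)), (np.float64(0.22), np.float64(-0.0106)), (np.float64(0.2), np.float64(-0.0109)), (np.float64(0.18), np.float64(-0.0163)), (np.float64(0.16), np.float64(-0.0231)), (np.float64(0.14), np.float64(-0.0283)), (np.float64(0.12), np.float64(-0.03)), (np.float64(0.1), np.float64(-0.0279)), (np.float64(0.08), np.float64(-0.0225)), (np.float64(0.06), np.float64(-0.0157)), (np.float64(0.04), np.float64(-0.0106)), (np.float64(0.02), np.float64(-0.0109)), (np.float64(-0.0), np.float64(-0.0163))]
```

{"api": "jog_arm", "payload": {"commands": [[[-0.005, 0.025, 0], [0, 0, 0], 1], [[-0.03, 0.03, -0.035], [0, 0, 0], 1], [[-0.038, 0.005, -0.05], [0, 0, 0], 1], [[-0.038, -0.035, -0.05], [0, 0, 0], 1], [[-0.038, -0.075, -0.05], [0, 0, 0], 1], [[-0.038, -0.102, -0.03], [0, 0, 0], 1], [[-0.038, -0.102, -0.005], [0, 0, 0], 1], [[-0.02, -0.102, 0], [0, 0, 0], 1]]}}

```text
clock: 9.5
tool_pos: [0.4308, 0.1144, 0.1089]
orientation: [3.14, 0.102, -0.015]
force: [-1.1, -1.0, -0.7]
grip_width: 0.0229
finger_force: 114.5
```

Run:
```python
from press import *
now(); r=see(.255); print(r); now(); print([(k,round(xc(r[2]-.04*(k/12+.05),0),4)) for k in range(0,17,2)])
```

```text
t 9.5 tcp st [-0.0743  0.0018] 0.1089 F st [-1.2  -0.96] -0.69 Mom [-0.06  0.1  -0.  ] tilt [-0.0097 -0.0005] grip 114.5
(9.5, np.float64(0.00024220965451627826), np.float64(0.2554811529641911), 184, np.float64(0.0006))
t 9.55 tcp st [-0.0664  0.0007] 0.1095 F st [5.72 0.06] -1.82 Mom [ 0.01 -0.59 -0.  ] tilt [ 0.0004 -0.0002] grip 114.5
[(0, np.float64(-0.0203)), (2, np.float64(-0.018)), (4, np.float64(-0.0157)), (6, np.float64(-0.0136)), (8, np.float64(-0.0119)), (10, np.float64(-0.0107)), (12, np.float64(-0.01)), (14, np.float64(-0.0101)), (16, np.float64(-0.0109))]
```

{"api": "jog_arm", "payload": {"commands": [[[0.012, 0, 0], [0, 0, 0], 1], [[0.024, 0, 0], [0, 0, 0], 1], [[0.033, 0, 0], [0, 0, 0], 1], [[0.038, 0, 0], [0, 0, 0], 1], [[0.042, 0, 0], [0, 0, 0], 1], [[0.045, 0, 0], [0, 0, 0], 1], [[0.048, 0, 0], [0, 0, 0], 1]]}}

```text
clock: 10.13
tool_pos: [0.4846, 0.1147, 0.1114]
orientation: [-3.14, -0.091, 0.001]
force: [-0.8, -0.9, -1.8]
grip_width: 0.0226
finger_force: 114.5
```

Run:
```python
from press import *
now(); r=see(.23); print(r); now(); print([(k,round(xc(r[2]-.04*(k/12+.05),0),4)) for k in range(0,17,2)])
```

```text
t 10.13 tcp st [-0.0205 -0.0011] 0.1114 F st [-0.83 -0.81] -1.81 Mom [ 0.01  0.03 -0.03] tilt [-0.0005  0.    ] grip 114.5
(10.1333, np.float64(0.00018455704520349211), np.float64(0.23116624961327092), 192, np.float64(0.0008))
t 10.18 tcp st [-0.0196 -0.001 ] 0.1115 F st [ 2.06 -0.24] -2.11 Mom [-0.03 -0.1  -0.03] tilt [0.0007 0.0001] grip 114.5
[(0, np.float64(-0.0125)), (2, np.float64(-0.011)), (4, np.float64(-0.0102)), (6, np.float64(-0.01)), (8, np.float64(-0.0106)), (10, np.float64(-0.0118)), (12, np.float64(-0.0134)), (14, np.float64(-0.0155)), (16, np.float64(-0.0178))]
```

{"api": "jog_arm", "payload": {"commands": [[[0.0025, 0, 0], [0, 0, 0], 1], [[0.005, 0, 0], [0, 0, 0], 1], [[0.007, 0, 0], [0, 0, 0], 1], [[0.0085, 0, 0], [0, 0, 0], 1], [[0.0098, 0, 0], [0, 0, 0], 1], [[0.011, 0, 0], [0, 0, 0], 1], [[0.0122, 0, 0], [0, 0, 0], 1], [[0.0134, 0, 0], [0, 0, 0], 1]]}}

```text
clock: 10.85
tool_pos: [0.4982, 0.1156, 0.1113]
orientation: [3.14, 0.091, -0.001]
force: [-1.6, -1.2, -1.8]
grip_width: 0.0229
finger_force: 114.6
```

Run:
```python
from press import *
now(); r=see(.203); print(r); now(); plan(r[2]-.002,.038,0,0)
```

```text
t 10.85 tcp st [-0.0069 -0.001 ] 0.1113 F st [-1.7  -1.05] -1.8 Mom [-0.16  0.54  0.01] tilt [-0.0004 -0.0001] grip 114.6
(10.85, np.float64(0.00026082660807800995), np.float64(0.20391501419076888), 190, np.float64(0.0007))
t 10.9 tcp st [-0.0069 -0.0011] 0.1112 F st [-0.82 -0.07] -1.58 Mom [-0.12  0.23 -0.03] tilt [-0.0007 -0.0002] grip 114.6
xc now -0.0107   fb 0.0124 ff [np.float64(-0.0005), np.float64(-0.0012), np.float64(-0.0019), np.float64(-0.0028), np.float64(-0.0037), np.float64(-0.0047), np.float64(-0.0058), np.float64(-0.0068)]
```

{"api": "jog_arm", "payload": {"commands": [[[0, 0, 0], [0, 0, 0], 1], [[0.0002, 0, 0], [0, 0, 0], 1], [[0.001, 0, 0], [0, 0, 0], 1], [[0.0017, 0, 0], [0, 0, 0], 1], [[0.0025, 0, 0], [0, 0, 0], 1], [[0.003, 0, 0], [0, 0, 0], 1]]}}

```text
clock: 11.4
tool_pos: [0.5004, 0.1153, 0.1111]
orientation: [3.14, 0.091, -0.003]
force: [-3.2, -2.5, -2.7]
grip_width: 0.0226
finger_force: 114.7
```

Run:
```python
from press import *
now(); r=see(.185); print(r); now(); plan(r[2]-.002,.035,0,400*(r[1]+.003))
```

```text
t 11.4 tcp st [-0.0047 -0.0014] 0.1111 F st [-3.33 -2.31] -2.66 Mom [-0.47  0.87 -0.03] tilt [-0.0019 -0.0007] grip 114.7
(11.4, np.float64(0.006456715390363844), np.float64(0.18645987642238807), 192, np.float64(0.0008))
t 11.45 tcp st [-0.0045 -0.0014] 0.1111 F st [-4.08 -1.57] -1.39 Mom [-0.53  0.85 -0.01] tilt [-0.0016 -0.0006] grip 114.7
xc now -0.0149   fb 0.0012 ff [np.float64(-0.0009), np.float64(-0.0019), np.float64(-0.0029), np.float64(-0.0039), np.float64(-0.005), np.float64(-0.006), np.float64(-0.007), np.float64(-0.0079)]
```

{"api": "jog_arm", "payload": {"commands": [[[-0.0005, 0, 0], [0, 0, 0], 1], [[-0.0013, 0, 0], [0, 0, 0], 1], [[-0.0023, 0, 0], [0, 0, 0], 1], [[-0.0032, 0, 0], [0, 0, 0], 1], [[-0.0041, 0, 0], [0, 0, 0], 1]]}}

```text
clock: 11.87
tool_pos: [0.4968, 0.1154, 0.1113]
orientation: [3.14, 0.091, -0.001]
force: [-3.3, -2.2, -1.3]
grip_width: 0.0227
finger_force: 114.7
```

```bash
cat > q.py <<'E'
import sys
from press import *
now(); s0,v=float(sys.argv[1]),float(sys.argv[2]); r=see(s0); print(np.round(r,4)); now(); plan(r[2]-.05*v,v,0,400*(r[1]+.003))
E
python3 q.py .17 .032
```

```text
t 11.87 tcp st [-0.0083 -0.0011] 0.1113 F st [-3.41 -1.98] -1.32 Mom [-0.59  0.96  0.  ] tilt [-0.0004 -0.0002] grip 114.7
[1.18667e+01 7.00000e-03 1.74900e-01 1.90000e+02 8.00000e-04]
t 11.92 tcp st [-0.0086 -0.0011] 0.1113 F st [-4.93 -2.6 ] -1.34 Mom [-0.69  1.1  -0.02] tilt [-0.0009 -0.0002] grip 114.7
xc now -0.0186   fb 0.0006 ff [np.float64(-0.0009), np.float64(-0.0019), np.float64(-0.0028), np.float64(-0.0037), np.float64(-0.0045), np.float64(-0.0054), np.float64(-0.0061), np.float64(-0.0069)]
```

{"api": "jog_arm", "payload": {"commands": [[[-0.0006, 0, 0], [0, 0, 0], 1], [[-0.0014, 0, 0], [0, 0, 0], 1], [[-0.0021, 0, 0], [0, 0, 0], 1], [[-0.0028, 0, 0], [0, 0, 0], 1], [[-0.0035, 0, 0], [0, 0, 0], 1], [[-0.0042, 0, 0], [0, 0, 0], 1]]}}

```text
clock: 12.42
tool_pos: [0.4929, 0.1153, 0.1113]
orientation: [-3.14, -0.092, -0.0]
force: [-3.7, -2.6, -1.7]
grip_width: 0.0229
finger_force: 114.7
```

```bash
python3 q.py .16 .026
```

```text
t 12.42 tcp st [-0.0122 -0.001 ] 0.1113 F st [-3.87 -2.4 ] -1.66 Mom [-0.55  0.98  0.01] tilt [0. 0.] grip 114.7
[1.24167e+01 7.70000e-03 1.60500e-01 1.92000e+02 7.00000e-04]
t 12.47 tcp st [-0.0125 -0.001 ] 0.1113 F st [-5.13 -2.74] -2.36 Mom [-0.65  1.12 -0.02] tilt [-0.0005 -0.0001] grip 114.7
xc now -0.0234   fb -0.0002 ff [np.float64(-0.0007), np.float64(-0.0013), np.float64(-0.0019), np.float64(-0.0025), np.float64(-0.0031), np.float64(-0.0036), np.float64(-0.0041), np.float64(-0.0045)]
```

{"api": "jog_arm", "payload": {"commands": [[[-0.001, 0, 0], [0, 0, 0], 1], [[-0.0017, 0, 0], [0, 0, 0], 1], [[-0.0024, 0, 0], [0, 0, 0], 1], [[-0.003, 0, 0], [0, 0, 0], 1], [[-0.0036, 0, 0], [0, 0, 0], 1], [[-0.0041, 0, 0], [0, 0, 0], 1], [[-0.0045, 0, 0], [0, 0, 0], 1]]}}

```text
clock: 13.05
tool_pos: [0.4885, 0.1151, 0.1113]
orientation: [-3.14, -0.092, -0.0]
force: [-3.5, -1.9, -1.7]
grip_width: 0.0226
finger_force: 114.7
```

```bash
python3 q.py .142 .034
```

```text
t 13.05 tcp st [-0.0166 -0.0009] 0.1113 F st [-3.65 -1.7 ] -1.66 Mom [-0.42  1.02 -0.  ] tilt [0.0001 0.0001] grip 114.7
[1.305e+01 7.600e-03 1.445e-01 1.880e+02 7.000e-04]
t 13.1 tcp st [-0.0168 -0.0009] 0.1113 F st [-4.62 -0.02] -1.54 Mom [-0.37  1.09  0.03] tilt [-0.0002  0.0002] grip 114.7
xc now -0.0277   fb -0.0001 ff [np.float64(-0.0005), np.float64(-0.001), np.float64(-0.0014), np.float64(-0.0017), np.float64(-0.002), np.float64(-0.0022), np.float64(-0.0023), np.float64(-0.0023)]
```

{"api": "jog_arm", "payload": {"commands": [[[-0.0006, 0, 0], [0, 0, 0], 1], [[-0.001, 0, 0], [0, 0, 0], 1], [[-0.0014, 0, 0], [0, 0, 0], 1], [[-0.0017, 0, 0], [0, 0, 0], 1], [[-0.0019, 0, 0], [0, 0, 0], 1], [[-0.0021, 0, 0], [0, 0, 0], 1], [[-0.0022, 0, 0], [0, 0, 0], 1]]}}

```text
clock: 13.68
tool_pos: [0.4863, 0.1151, 0.1113]
orientation: [-3.14, -0.092, -0.0]
force: [-5.0, -0.9, -1.6]
grip_width: 0.0226
finger_force: 114.7
```

```bash
python3 q.py .125 .036
```

```text
t 13.68 tcp st [-0.0188 -0.0008] 0.1113 F st [-5.07 -0.64] -1.59 Mom [-0.24  1.   -0.02] tilt [0.     0.0002] grip 114.7
[1.36833e+01 7.60000e-03 1.25400e-01 1.94000e+02 7.00000e-04]
t 13.73 tcp st [-0.0188 -0.0009] 0.1113 F st [-4.53 -1.57] -1.6 Mom [-0.28  1.02 -0.  ] tilt [0.     0.0001] grip 114.7
xc now -0.03   fb -0.0002 ff [np.float64(-0.0), np.float64(0.0), np.float64(0.0002), np.float64(0.0004), np.float64(0.0007), np.float64(0.0011), np.float64(0.0016), np.float64(0.0022)]
```

{"api": "jog_arm", "payload": {"commands": [[[-0.0001, 0, 0], [0, 0, 0], 1], [[0, 0, 0], [0, 0, 0], 1], [[0.0001, 0, 0], [0, 0, 0], 1], [[0.0004, 0, 0], [0, 0, 0], 1], [[0.0007, 0, 0], [0, 0, 0], 1], [[0.0011, 0, 0], [0, 0, 0], 1]]}}

```text
clock: 14.23
tool_pos: [0.4874, 0.115, 0.1113]
orientation: [-3.14, -0.092, 0.0]
force: [-4.1, -0.3, -2.1]
grip_width: 0.023
finger_force: 114.7
```

```bash
python3 q.py .105 .041
```

```text
t 14.23 tcp st [-0.0177 -0.001 ] 0.1113 F st [-4.08 -0.11] -2.14 Mom [-0.15  1.09  0.03] tilt [-0.0001  0.    ] grip 114.7
[1.42333e+01 8.00000e-03 1.06000e-01 1.90000e+02 7.00000e-04]
t 14.28 tcp st [-0.0175 -0.0009] 0.1113 F st [-3.84 -0.06] -2.01 Mom [-0.06  0.93 -0.04] tilt [0.0003 0.0002] grip 114.7
xc now -0.0286   fb -0.0006 ff [np.float64(0.0006), np.float64(0.0013), np.float64(0.0021), np.float64(0.003), np.float64(0.004), np.float64(0.005), np.float64(0.0061), np.float64(0.0072)]
```

{"api": "jog_arm", "payload": {"commands": [[[0.0004, 0, 0], [0, 0, 0], 1], [[0.001, 0, 0], [0, 0, 0], 1], [[0.0018, 0, 0], [0, 0, 0], 1], [[0.0027, 0, 0], [0, 0, 0], 1], [[0.0037, 0, 0], [0, 0, 0], 1], [[0.0047, 0, 0], [0, 0, 0], 1]]}}

```text
clock: 14.78
tool_pos: [0.4921, 0.1154, 0.1113]
orientation: [-3.14, -0.092, 0.0]
force: [-4.6, 0.5, -2.4]
grip_width: 0.0227
finger_force: 114.7
```

```bash
python3 q.py .083 .042
```

```text
t 14.78 tcp st [-0.013  -0.0009] 0.1113 F st [-4.59  0.73] -2.39 Mom [ 0.05  1.2  -0.04] tilt [-0.0001  0.0002] grip 114.7
[1.47833e+01 8.40000e-03 8.48000e-02 1.92000e+02 7.00000e-04]
t 14.83 tcp st [-0.0125 -0.0009] 0.1114 F st [-4.1 -0.2] -1.65 Mom [-0.03  0.95  0.  ] tilt [0.0006 0.0001] grip 114.7
xc now -0.0234   fb -0.001 ff [np.float64(0.0011), np.float64(0.0023), np.float64(0.0035), np.float64(0.0047), np.float64(0.0059), np.float64(0.0071), np.float64(0.0083), np.float64(0.0094)]
```

{"api": "jog_arm", "payload": {"commands": [[[0.0006, 0, 0], [0, 0, 0], 1], [[0.0016, 0, 0], [0, 0, 0], 1], [[0.0027, 0, 0], [0, 0, 0], 1], [[0.0038, 0, 0], [0, 0, 0], 1], [[0.0049, 0, 0], [0, 0, 0], 1], [[0.006, 0, 0], [0, 0, 0], 1]]}}

```text
clock: 15.33
tool_pos: [0.4984, 0.1157, 0.1114]
orientation: [-3.14, -0.091, -0.001]
force: [-3.6, 1.4, -2.1]
grip_width: 0.0229
finger_force: 114.7
```

```bash
python3 q.py .062 .041
```

```text
t 15.33 tcp st [-0.0067 -0.0009] 0.1114 F st [-3.46  1.64] -2.07 Mom [0.14 1.   0.01] tilt [0.0003 0.0001] grip 114.7
[1.53333e+01 7.30000e-03 6.19000e-02 1.92000e+02 7.00000e-04]
t 15.38 tcp st [-0.0063 -0.001 ] 0.1114 F st [-3.05  0.34] -1.94 Mom [0.14 0.77 0.02] tilt [0.0011 0.0001] grip 114.7
xc now -0.0156   fb 0.0002 ff [np.float64(0.0011), np.float64(0.0021), np.float64(0.003), np.float64(0.0039), np.float64(0.0045), np.float64(0.0051), np.float64(0.0054), np.float64(0.0056)]
```

{"api": "jog_arm", "payload": {"commands": [[[0.0014, 0, 0], [0, 0, 0], 1], [[0.0024, 0, 0], [0, 0, 0], 1], [[0.0033, 0, 0], [0, 0, 0], 1], [[0.0041, 0, 0], [0, 0, 0], 1], [[0.0047, 0, 0], [0, 0, 0], 1], [[0.0052, 0, 0], [0, 0, 0], 1]]}}

```text
clock: 15.88
tool_pos: [0.5035, 0.1157, 0.1114]
orientation: [3.14, 0.091, 0.0]
force: [-3.7, -0.1, -1.7]
grip_width: 0.0227
finger_force: 114.7
```

```bash
python3 q.py .039 .034
```

```text
t 15.88 tcp st [-0.0016 -0.0012] 0.1114 F st [-3.66  0.14] -1.74 Mom [-0.06  0.83 -0.03] tilt [ 0.0003 -0.0002] grip 114.7
[1.58833e+01 6.00000e-03 3.89000e-02 1.94000e+02 6.00000e-04]
t 15.93 tcp st [-0.0014 -0.0012] 0.1114 F st [-3.12  0.26] -2.42 Mom [ 0.    0.78 -0.07] tilt [ 0.0006 -0.0002] grip 114.7
xc now -0.0103   fb 0.0018 ff [np.float64(0.0002), np.float64(0.0003), np.float64(0.0003), np.float64(0.0001), np.float64(-0.0002), np.float64(-0.0006), np.float64(-0.0011), np.float64(-0.0017)]
```

{"api": "jog_arm", "payload": {"commands": [[[0.0009, 0, 0], [0, 0, 0], 1], [[0.0016, 0, 0], [0, 0, 0], 1], [[0.0019, 0, 0], [0, 0, 0], 1], [[0.0018, 0, 0], [0, 0, 0], 1], [[0.0015, 0, 0], [0, 0, 0], 1], [[0.0011, 0, 0], [0, 0, 0], 1]]}}

```text
clock: 16.43
tool_pos: [0.5042, 0.1156, 0.1113]
orientation: [3.14, 0.091, -0.0]
force: [-4.2, -1.6, -0.8]
grip_width: 0.0228
finger_force: 114.7
```

```bash
python3 q.py .02 .027
```

```text
t 16.43 tcp st [-0.0009 -0.0014] 0.1113 F st [-4.24 -1.4 ] -0.79 Mom [-0.39  0.92  0.01] tilt [-0.0003 -0.0004] grip 114.7
[1.64333e+01 6.80000e-03 2.05000e-02 1.92000e+02 7.00000e-04]
t 16.48 tcp st [-0.0011 -0.0014] 0.1113 F st [-4.07 -0.78] -2.67 Mom [-0.43  1.    0.05] tilt [-0.0006 -0.0004] grip 114.7
xc now -0.0111   fb 0.0009 ff [np.float64(-0.0004), np.float64(-0.0009), np.float64(-0.0015), np.float64(-0.0021), np.float64(-0.0027), np.float64(-0.0034), np.float64(-0.0041), np.float64(-0.0048)]
```

{"api": "jog_arm", "payload": {"commands": [[[0.0001, 0, 0], [0, 0, 0], 1], [[-0.0003, 0, 0], [0, 0, 0], 1], [[-0.0008, 0, 0], [0, 0, 0], 1], [[-0.0014, 0, 0], [0, 0, 0], 1], [[-0.002, 0, 0], [0, 0, 0], 1], [[-0.0027, 0, 0], [0, 0, 0], 1]]}}

```text
clock: 16.98
tool_pos: [0.5015, 0.1156, 0.1113]
orientation: [3.14, 0.091, -0.0]
force: [-4.3, -1.6, -1.7]
grip_width: 0.0224
finger_force: 114.7
```

```bash
python3 q.py .005 .025
```

```text
t 16.98 tcp st [-0.0036 -0.0012] 0.1113 F st [-4.41 -1.36] -1.7 Mom [-0.57  1.03 -0.04] tilt [-0.0002 -0.0002] grip 114.7
[1.69833e+01 7.90000e-03 6.10000e-03 1.92000e+02 6.00000e-04]
t 17.03 tcp st [-0.0038 -0.0012] 0.1113 F st [-4.79 -2.2 ] -1.59 Mom [-0.69  1.14  0.03] tilt [-0.0006 -0.0003] grip 114.7
xc now -0.0147   fb -0.0005 ff [np.float64(-0.0007), np.float64(-0.0014), np.float64(-0.0016), np.float64(-0.0016), np.float64(-0.0016), np.float64(-0.0016), np.float64(-0.0016), np.float64(-0.0016)]
```

{"api": "jog_arm", "payload": {"commands": [[[-0.0009, 0, 0], [0, 0, 0], 1], [[-0.0016, 0, 0], [0, 0, 0], 1], [[-0.002, 0, 0], [0, 0, 0], 1], [[-0.002, 0, 0], [0, 0, 0], 1], [[-0.002, 0, 0], [0, 0, 0], 1]]}}

```text
clock: 17.45
tool_pos: [0.4996, 0.1156, 0.1113]
orientation: [3.14, 0.092, -0.0]
force: [-5.3, -2.4, -3.2]
grip_width: 0.0223
finger_force: 114.7
```

```bash
python3 q.py .0 .0
```

```text
t 17.45 tcp st [-0.0055 -0.001 ] 0.1113 F st [-5.43 -2.07] -3.17 Mom [-0.62  1.   -0.03] tilt [-0.0001 -0.    ] grip 114.7
[ 1.745e+01  8.000e-03 -4.000e-04  1.940e+02  7.000e-04]
t 17.5 tcp st [-0.0054 -0.001 ] 0.1113 F st [-3.78 -2.53] -1.56 Mom [-0.63  1.11  0.07] tilt [ 0. -0.] grip 114.7
xc now -0.0165   fb -0.0006 ff [np.float64(0.0001), np.float64(0.0001), np.float64(0.0001), np.float64(0.0001), np.float64(0.0001), np.float64(0.0001), np.float64(0.0001), np.float64(0.0001)]
```

{"api": "jog_arm", "payload": {"commands": [[[-0.0003, 0, 0], [0, 0, 0], 1], [[-0.0003, 0, 0], [0, 0, 0], 1], [[-0.0003, 0, 0], [0, 0, 0], 1], [[-0.0003, 0, 0], [0, 0, 0], 1], [[-0.0003, 0, 0], [0, 0, 0], 1], [[-0.0003, 0, 0], [0, 0, 0], 1], [[-0.0003, 0, 0], [0, 0, 0], 1], [[-0.0003, 0, 0], [0, 0, 0], 1]]}}

```text
clock: 18.17
tool_pos: [0.4994, 0.1156, 0.1113]
orientation: [3.14, 0.091, 0.0]
force: [-3.5, -2.4, -1.6]
grip_width: 0.0221
finger_force: 114.7
```

{"api": "jog_arm", "payload": {"commands": [[[0, 0, 0], [0, 0, 0], 1], [[0, 0, 0], [0, 0, 0], 1], [[0, 0, 0], [0, 0, 0], 1], [[0, 0, 0], [0, 0, 0], 1], [[0, 0, 0], [0, 0, 0], 1], [[0, 0, 0], [0, 0, 0], 1], [[0, 0, 0], [0, 0, 0], 1], [[0, 0, 0], [0, 0, 0], 1]]}}

```text
clock: 18.83
tool_pos: [0.4994, 0.1156, 0.1113]
orientation: [3.14, 0.092, 0.0]
force: [-3.9, -3.3, -2.1]
grip_width: 0.0227
finger_force: 114.7
```

```bash
python3 q.py .0 .0
```

```text
t 18.83 tcp st [-0.0057 -0.001 ] 0.1113 F st [-4.04 -3.06] -2.05 Mom [-0.63  1.03 -0.04] tilt [ 0. -0.] grip 114.7
[ 1.88333e+01  7.90000e-03 -2.00000e-04  1.92000e+02  6.00000e-04]
t 18.88 tcp st [-0.0057 -0.001 ] 0.1113 F st [-4.92 -3.63] -1.76 Mom [-0.64  0.99  0.01] tilt [ 0. -0.] grip 114.7
xc now -0.0164   fb -0.0005 ff [np.float64(0.0001), np.float64(0.0001), np.float64(0.0001), np.float64(0.0001), np.float64(0.0001), np.float64(0.0001), np.float64(0.0001), np.float64(0.0001)]
```

{"api": "jog_arm", "payload": {"commands": [[[-0.0007, 0, 0], [0, 0, 0], 1], [[-0.0018, 0, 0], [0, 0, 0], 1], [[-0.003, 0, 0], [0, 0, 0], 1], [[-0.0042, 0, 0], [0, 0, 0], 1], [[-0.0054, 0, 0], [0, 0, 0], 1], [[-0.0066, 0, 0], [0, 0, 0], 1], [[-0.0076, 0, 0], [0, 0, 0], 1], [[-0.0085, 0, 0], [0, 0, 0], 1]]}}

```text
clock: 19.55
tool_pos: [0.4916, 0.1156, 0.1116]
orientation: [-3.14, -0.092, -0.003]
force: [-1.5, 0.1, -1.6]
grip_width: 0.0225
finger_force: 114.7
```

{"api": "jog_arm", "payload": {"commands": [[[-0.001, 0, 0], [0, 0, 0], 1], [[-0.002, 0, 0], [0, 0, 0], 1], [[-0.003, 0, 0], [0, 0, 0], 1], [[-0.004, 0, 0], [0, 0, 0], 1], [[-0.005, 0, 0], [0, 0, 0], 1], [[-0.007, 0, 0], [0, 0, 0], 1], [[-0.009, 0, 0], [0, 0, 0], 1], [[-0.012, 0, 0], [0, 0, 0], 1]]}}

```text
clock: 20.22
tool_pos: [0.4789, 0.1145, 0.1114]
orientation: [-3.14, -0.091, -0.001]
force: [-0.1, -0.1, -1.1]
grip_width: 0.0226
finger_force: 114.6
```

```bash
python3 q.py .0 .0; python3 -c "
from h import *
to([.443,-.376,.17],3.35)"
```

```text
t 20.22 tcp st [-0.0262 -0.001 ] 0.1114 F st [-0.14 -0.12] -1.1 Mom [-0.02 -0.04 -0.06] tilt [0.0004 0.0001] grip 114.6
[ 2.02167e+01  1.00000e-04 -0.00000e+00  1.94000e+02  6.00000e-04]
t 20.27 tcp st [-0.0273 -0.0011] 0.1112 F st [-0.81 -0.31] -2.65 Mom [0.   0.1  0.05] tilt [-0.0011 -0.0001] grip 114.6
xc now -0.0163   fb 0.0087 ff [np.float64(0.0), np.float64(0.0), np.float64(0.0), np.float64(0.0), np.float64(0.0), np.float64(0.0), np.float64(0.0), np.float64(0.0)]
t 20.27 tcp [0.4778 0.1144 0.1112] xdeg 3.34 F [-0.79 -0.36 -2.65] w 0.0228
shift [-0.0634  0.4875 -0.0587] turn [ 0.0001  0.0023 -0.0003]
```

{"api": "jog_arm", "payload": {"commands": [[[-0.02, 0, 0], [0, 0, 0], 1], [[-0.045, 0, -0.02], [0, 0, 0], 1], [[-0.055, 0, -0.05], [0, 0, 0], 1], [[-0.063, 0.02, -0.07], [0, 0, 0], 1], [[-0.063, 0.06, -0.07], [0, 0, 0], 1], [[-0.063, 0.1, -0.07], [0, 0, 0], 1], [[-0.063, 0.14, -0.07], [0, 0, 0], 1], [[-0.063, 0.18, -0.07], [0, 0, 0], 1]]}}

```text
clock: 20.93
tool_pos: [0.4263, -0.0704, 0.1817]
orientation: [-3.14, -0.093, -0.002]
force: [0.4, 0.1, -0.9]
grip_width: 0.023
finger_force: 114.8
```

{"api": "jog_arm", "payload": {"commands": [[[0, 0.04, 0], [0, 0, 0], 1], [[0, 0.08, 0], [0, 0, 0], 1], [[0, 0.12, 0], [0, 0, 0], 1], [[0, 0.16, 0], [0, 0, 0], 1], [[0, 0.2, 0], [0, 0, 0], 1], [[0, 0.24, 0], [0, 0, 0], 1], [[0, 0.275, 0], [0, 0, 0], 1], [[0, 0.3, 0], [0, 0, 0], 1]]}}

```text
clock: 21.6
tool_pos: [0.443, -0.3727, 0.1814]
orientation: [3.138, 0.086, 0.0]
force: [0.0, 0.1, -2.2]
grip_width: 0.0227
finger_force: 114.8
```

{"api": "jog_arm", "payload": {"commands": [[[0, 0.007, 0], [0, 0, 0], 1], [[0, 0.007, 0], [0, 0, 0], 1], [[0, 0.007, 0], [0, 0, 0], 1]]}}

```text
clock: 21.85
tool_pos: [0.444, -0.3741, 0.1808]
orientation: [-3.138, -0.091, 0.001]
force: [-1.2, 0.9, -2.0]
grip_width: 0.0225
finger_force: 114.8
```

Run:
```python
from h import *
to([.443,-.376,.052],3.35)
im,d=grab('scene','scene3')
vv,uu=np.mgrid[:480,:640]; P=by_depth('scene',(uu,vv),d)
hsv=cv2.cvtColor(im,cv2.COLOR_RGB2HSV); H,S,V=[hsv[...,k].astype(int) for k in range(3)]
m=(H>=5)&(H<14)&(S>170)&(V>60)&(d>0)&(abs(P[...,0]-.443)<.06)&(abs(P[...,1]+.376)<.06); p=P[m]; print(len(p),np.percentile(p,[2,98],axis=0).round(4))
```

```text
t 21.85 tcp [ 0.444  -0.3741  0.1808] xdeg 3.34 F [-1.24  0.91 -2.05] w 0.0225
shift [-0.001   0.0021  0.1288] turn [-0.0041  0.0015 -0.0005]
565 [[ 0.4386 -0.395   0.1328]
 [ 0.4616 -0.3616  0.1713]]
```

View pics/scene3.png

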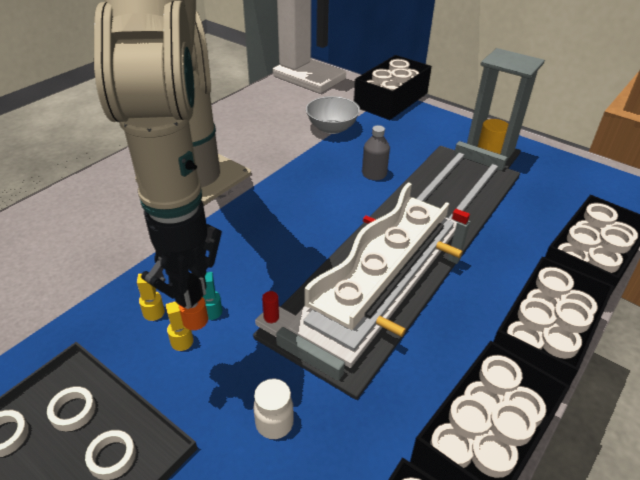

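The picture shows the shuttle home, the cover and jar undisturbed, and the tool upright in the gripper at (193,312) over its clear old spot. I lower it now.

{"api": "jog_arm", "payload": {"commands": [[[0, 0, 0.025], [0, 0, 0], 1], [[0, 0, 0.05], [0, 0, 0], 1], [[0, 0, 0.075], [0, 0, 0], 1], [[0, 0, 0.1], [0, 0, 0], 1], [[0, 0, 0.115], [0, 0, 0], 1], [[0, 0, 0.122], [0, 0, 0], 1], [[0, 0, 0.125], [0, 0, 0], 1], [[0, 0, 0.125], [0, 0, 0], 1]]}}

```text
clock: 22.57
tool_pos: [0.4448, -0.3743, 0.0564]
orientation: [-3.139, -0.094, 0.0]
force: [-0.1, 0.6, -1.8]
grip_width: 0.0227
finger_force: 114.8
```

{"api": "jog_arm", "payload": {"commands": [[[0, 0, 0.001], [0, 0, 0], 1], [[0, 0, 0.002], [0, 0, 0], 1], [[0, 0, 0.003], [0, 0, 0], 1], [[0, 0, 0.004], [0, 0, 0], 1], [[0, 0, 0.004], [0, 0, 0], 1]]}}

```text
clock: 22.98
tool_pos: [0.4445, -0.3755, 0.0526]
orientation: [3.14, 0.091, 0.001]
force: [0.1, -0.3, -2.2]
grip_width: 0.0224
finger_force: 114.8
```

Run:
```python
from h import *
to([.443,-.376,.052],3.35); im,d=grab('scene'); cv2.imwrite('pics/c3.png',cv2.resize(im[260:400,110:290,::-1],None,fx=4,fy=4)); to([.443,-.376,.052],3.35)
```

```text
t 22.98 tcp [ 0.4445 -0.3755  0.0526] xdeg 3.34 F [ 0.13 -0.32 -2.21] w 0.0224
shift [-0.0015  0.0004  0.0006] turn [ 0.0005 -0.0008 -0.0005]
t 23.03 tcp [ 0.4444 -0.3755  0.0525] xdeg 3.33 F [-0.84 -0.16 -2.48] w 0.0226
shift [-0.0015  0.0004  0.0005] turn [ 0.0004 -0.0006 -0.0006]
```

View pics/c3.png

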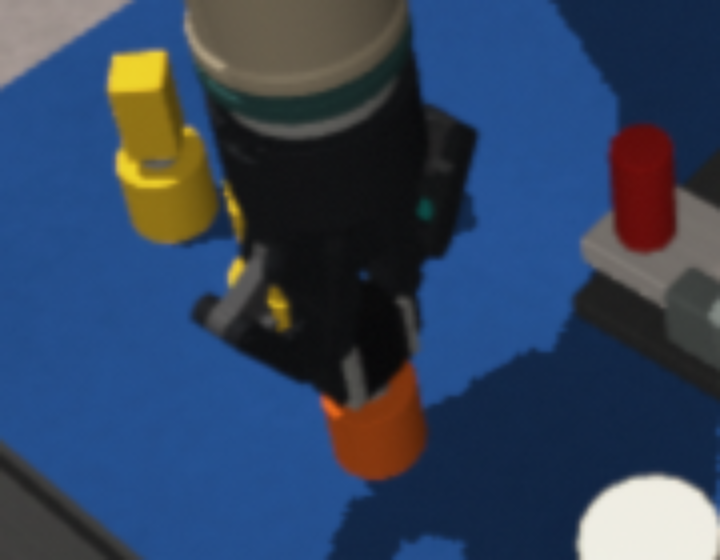

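The crop shows the shoe upright and just above its shadow, and there is no bench contact force yet. I ease down until it touches.

{"api": "jog_arm", "payload": {"commands": [[[0, 0, 0.0005], [0, 0, 0], 1], [[0, 0, 0.001], [0, 0, 0], 1], [[0, 0, 0.0015], [0, 0, 0], 1], [[0, 0, 0.002], [0, 0, 0], 1], [[0, 0, 0.002], [0, 0, 0], 1], [[0, 0, 0.002], [0, 0, 0], 1]]}}

```text
clock: 23.53
tool_pos: [0.4445, -0.3755, 0.0519]
orientation: [3.14, 0.091, 0.001]
force: [-1.8, 1.9, 12.3]
grip_width: 0.0224
finger_force: 116.5
```

{"api": "jog_arm", "payload": {"commands": [[[0, 0, -0.001], [0, 0, 0], 1], [[0, 0, -0.001], [0, 0, 0], 1], [[0, 0, -0.001], [0, 0, 0], 0.6], [[0, 0, -0.001], [0, 0, 0], 0.5], [[0, 0, -0.001], [0, 0, 0], 0.2], [[0, 0, -0.001], [0, 0, 0], 0], [[0, 0, -0.001], [0, 0, 0], 0], [[0, 0, -0.001], [0, 0, 0], 0]]}}

```text
clock: 24.2
tool_pos: [0.4443, -0.3754, 0.0512]
orientation: [-3.14, -0.091, 0.0]
force: [-0.1, 0.4, -0.0]
grip_width: 0.0853
finger_force: 0.0
```

{"api": "jog_arm", "payload": {"commands": [[[0, 0, 0], [0, 0, 0], 0], [[0, 0, -0.015], [0, 0, 0], 0], [[0, 0, -0.035], [0, 0, 0], 0], [[0, 0, -0.06], [0, 0, 0], 0], [[0, 0, -0.09], [0, 0, 0], 0], [[0, 0, -0.12], [0, 0, 0], 0], [[0, 0, -0.15], [0, 0, 0], 0], [[0, 0, -0.15], [0, 0, 0], 0]]}}

```text
clock: 24.87
tool_pos: [0.447, -0.3781, 0.2072]
orientation: [3.133, 0.091, 0.013]
force: [0.6, -0.4, 0.5]
grip_width: 0.0852
finger_force: 0.0
```

Run:
```python
from press import *
now(); im,d=grab('scene','final'); print(np.round(see(0),4))
vv,uu=np.mgrid[:480,:640]; P=by_depth('scene',(uu,vv),d)
hsv=cv2.cvtColor(im,cv2.COLOR_RGB2HSV); H,S,V=[hsv[...,k].astype(int) for k in range(3)]
m=(H>=5)&(H<14)&(S>170)&(V>60)&(d>0)&(abs(P[...,0]-.443)<.06)&(abs(P[...,1]+.376)<.06); p=P[m]; print(len(p),np.percentile(p,[1,99],axis=0).round(4))
```

```text
t 24.87 tcp st [-0.0868 -0.4908] 0.2072 F st [ 0.54 -0.39] 0.51 Mom [-0.03 -0.03 -0.04] tilt [ 0.0085 -0.0068] grip 0.0
[ 2.49167e+01  0.00000e+00 -5.00000e-04  1.90000e+02  6.00000e-04]
472 [[ 0.43   -0.3965  0.0041]
 [ 0.4624 -0.3619  0.0519]]
```

View pics/final.png

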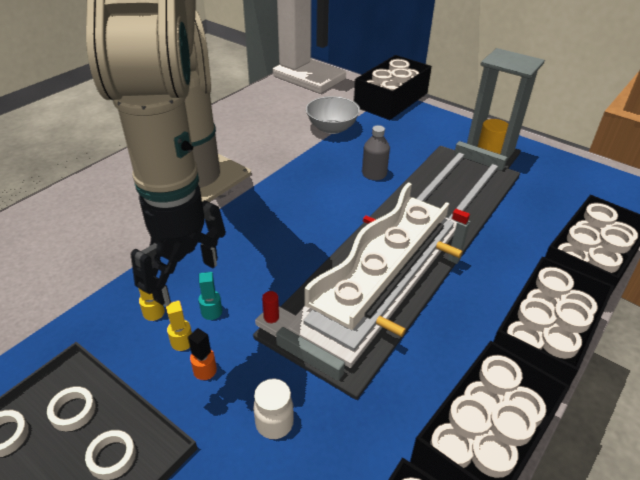

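The final picture shows the tool standing free and upright at (203,358), the shuttle home, the table at its stop, and the jar and dispenser untouched.

```bash
python3 -c "
from workcell import manip
print(manip.sign_off())"
```

```text
the job is handed in; nothing more can be done
None
```

The job is done and handed in at about 25 s of the allowed 72 s: the shuttle was pushed to its far stop and crept home while the shoe pressed the edge at roughly 3.6 to 4.6 N (measured between moves), and I held about 1.4 s at home, eased the table back to its stop, and left the tool standing upright with the dispenser and jar untouched.

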